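Cull the damaged paraffin blocks into the tilt-out re-embedding bin

ROBOT

A 6-joint arm with a two-finger parallel gripper is mounted at the origin on a cart in front of the work surface, level with it; the furniture and walls round the work are solid. World frame = base frame: x ahead of the robot, y to its left, z up, the work surface at z = 0. Lengths are in mm, angles in rad, forces in N, time in s.
With the tool pointing down it reaches from about 275 to 1000 mm from the base axis. Payload 8.4 kg.
Tool frame: the origin (TCP) lies at the very end of the fingers, on their centre line; the grasp point (between the pads) lies 19 mm behind it; z points along the fingers, y is the direction in which the jaws open and shut (so a half turn about z gives the same grasp; the last joint's range is limited). The gripper opens to 85 mm and grips with 20 to 120 N. Pads are 22 mm wide; open, the fingers measure 114 mm over their backs; the gripper's body (76 mm by 85 mm) begins 54 mm behind the grasp point. The pads swing forward as they close: fully open they stand 13 mm farther back than shut.
Start: joints at [1.207, 0.353, 1.633, -0, 1.155, -0.002], TCP at [221.223, 584.541, 231.281] pointing down, gripper open.
Joint ranges: [-2.63, 2.63], [-0.92, 2.1], [0.06, 2.66], [-1.3, 4.44], [0, 2.69], [-3.02, 3.02]. Speed limits (rad/s): [2.22, 2.22, 2.79, 3.14, 3.14, 3.14].

INTERFACE

Orientations are given as [roll, pitch, yaw] about the fixed x, y, z axes, in that order (R = Rz(yaw) Ry(pitch) Rx(roll)).
In Python, from rig import sense, grab_frame, get_calibration, sign_off, boxes_of, trace gives the robot as it stands.
- The arm moves only by the tool servo_tool, never from a script. Its argument "rows" is a list of rows, each a list of 3 entries, a list of its own where there are three numbers: the finger opening in mm, from 0 to 85.4, then the shift along the tool's x, y, z in mm, then the turn, a rotation vector about the tool's x, y, z in degrees. A call has 1 to 8 rows; each row shifts and turns the commanded pose from where the row before left it, along the tool's axes as they then stand; what a row does not reach is not made up. A row lasts 1/8 s, in which the tool goes at most 62.5 mm and 10.7 degrees, less where a joint would pass 70% of its speed; a pose out of reach is approached as far as the arm can. A call is refused whole if a number of a shift passes 62.5 or a number of a turn 10.7, either way. A call with a gripper value outside its range is refused whole. The fingers move at their own pace and stop on an object; "force" is the grip in N (left out, the last holds). Time passes only in rows, so rows that do not move let the fingers close. It gives the time, the measured TCP pose, the force and the opening at its end, in the units of the state.
- sense(): the state, without advancing time (a new reading comes with each control period).
- grab_frame(name): name is "side" or "top" or "wrist"; returns the picture (384x512x3 uint8, blue, green, red); there is no depth.
- get_calibration(name): a dict with "intrinsics" (3x3 intrinsics, pixels), "world_to_cam" (4x4, takes a point from world to camera coordinates). Camera axes: x right, y down, z forward; pixel columns grow to the right and rows downward; lengths in mm; the calibration is good to about 2 mm. A picture is of the moment at which its call begins: read the wrist's pose just before it. get_calibration takes no time and is no camera call; for the wrist camera it gives the pose at the moment of the call.
- sign_off(): hands the job in, once; it reports no verdict.
Trained networks look in the newest picture that a camera, given by its name, has taken for a name from the list of things; names that differ only in an ending like _2 or _b are one class to them, and where a whole thing is asked for, a point or a joint stands for the part that bears it (a point fixed in the world has none). Each returns a list of dicts, best first, with "conf" (0 to 1); they miss things now and then, are a little off and sometimes report something else, mostly with a low value. They report only what shows in the picture. A call takes as long as a camera call. They do not tell look-alikes from the thing itself.
- boxes_of(camera, thing): "centre" ([x, y, z] in mm, in the coordinates of the camera as it stood for that picture, good to about 4 mm: the middle of the surface that is visible of it).
- trace(camera, thing): "mask" (384x512 bool, what is visible of it).
The state is a dict: "clock": time; "qpos": joint angles; "qvel": joint speeds; "joint_efforts": joint torques, N m; "eef_pos": TCP position; "tcp_rot": TCP orientation; "contact_force": force on the tool from outside, world axes, zero at the start; "wrist_torque": the same for the moment, N m; "opening": opening from 0.0 (shut) to 1.0 (fully open).
Only numpy, scipy, OpenCV 4.12 (cv2) and the standard library are available. Lean on these libraries where they do the work, as an engineer would, in place of code of your own. Each camera call takes 0.05 s, during which the arm holds its last target. There are 200 camera calls.

TASK

Two of the six paraffin blocks on the steel tray have wax that is chipped or broken off; the wax of the other four is a full rectangle, whatever the cassette's colour. Tip the orange bin (lower right in the white bin unit) fully forward, put the two damaged blocks into it for re-embedding, then push the bin back until it clicks shut. Leave the sound blocks and the other things on the bench where they are.

Things in the scene. Friction and masses are not known exactly. Their poses are not given: they have to be found in the camera images.
- bin_unit: fixed white unit of 4 tilt-out bins, 2 x 2, 224 mm wide (y), 108 deep, 283 high. Origin: bottom edge of its front face, mid-width; x points into the unit, y left, z up; the front is the plane x = 0. Upper bins' grey pulls stand 30 mm proud at z = 248 mm, right above the orange bin: a gripper there must lean 30 to 45 degrees back from the unit, fingers pointing down and in
- reject_bin (a joint): tilt of the lower right bin, orange with a black pull, about its bottom pivot (rad): 0 = shut, 0.70 = tipped fully forward (stop). Leaving or entering the shut position it rides over a sprung ball catch between 0.01 and 0.09 rad, about 5 N at the pull; from below 0.05 the catch draws it home. Elsewhere it stays where it is left, and beyond 0.5 it sinks open to the stop
- reject_hinge (a point): the orange bin's pivot, mid-width: a level axis along bin_unit's y, 15.5 mm behind the front face, 26 mm above the bench, 55 mm right (-y) of the unit's middle. Its frame tilts with the bin and equals bin_unit's when shut; it tips towards -x
- reject_pull (a point): where to grip the orange bin's black pull: a rounded tab 14 mm thick (along y), 24 mm high, 30 mm proud of the bin's front wall; this point lies 18 mm out from that wall and 12 mm inside the tab's end, 33 mm before and 84 mm above the pivot in the bin's frame. Pinch it with fingers closing along y. The front wall rises 18 mm above this point
- reject_floor (a point): middle of the orange bin's inside floor, bin frame (x to the back, y along the width, z up when shut). Inside it is 98 mm wide; front wall 20 mm before this point, 111 mm high; back wall slopes from 20 mm behind at the floor to 61 mm behind at 89 mm height. Open-topped: tipped forward, its mouth lies before the unit, some 75 mm from front wall top to the board above
- block_tray: flat steel tray 140 x 216 mm (x, y), floor 3 mm above the bench, rim 9 mm high, fixed; origin at the centre of its underside. Six paraffin blocks lie on it, face up, in two rows of three about 60 mm apart
- block_a: sound paraffin block: white cassette 40 x 28 x 6.5 mm (long side along its x, 28 mm along y) with a wax block on it, 15.5 mm high in all; origin at the centre of the underside, z up, wax top face up; the sloping writing face is at the -x end. Its wax is a full rectangular block 27 x 24 x 9 mm. Stays on the tray
- block_b: sound paraffin block: pink cassette 40 x 28 x 6.5 mm (long side along its x, 28 mm along y) with a wax block on it, 15.5 mm high in all; origin at the centre of the underside, z up, wax top face up; the sloping writing face is at the -x end. Its wax is a full rectangular block 27 x 24 x 9 mm. Stays on the tray
- block_c: sound paraffin block: green cassette 40 x 28 x 6.5 mm (long side along its x, 28 mm along y) with a wax block on it, 15.5 mm high in all; origin at the centre of the underside, z up, wax top face up; the sloping writing face is at the -x end. Its wax is a full rectangular block 27 x 24 x 9 mm. Stays on the tray
- block_d: sound paraffin block: white cassette 40 x 28 x 6.5 mm (long side along its x, 28 mm along y) with a wax block on it, 15.5 mm high in all; origin at the centre of the underside, z up, wax top face up; the sloping writing face is at the -x end. Its wax is a full rectangular block 27 x 24 x 9 mm. Stays on the tray
- chipped_corner: bad paraffin block: green cassette 40 x 28 x 6.5 mm (long side along its x, 28 mm along y) with a wax block on it, 15.5 mm high in all; origin at the centre of the underside, z up, wax top face up; the sloping writing face is at the -x end. One corner of its wax (the +x +y one) is broken off obliquely, about 17 mm along each side; the cassette itself is whole
- broken_end: bad paraffin block: pink cassette 40 x 28 x 6.5 mm (long side along its x, 28 mm along y) with a wax block on it, 15.5 mm high in all; origin at the centre of the underside, z up, wax top face up; the sloping writing face is at the -x end. The +x end of its wax is sheared off, about 14 mm of its 27 mm length, on a slant; the cassette itself is whole
- the_forceps: curved steel forceps, 126 x 14 x 11 mm, lying in front of the tray; bystander, origin at the centre of its underside
- the_jar: glass staining jar with lid, 55 mm diameter, 114 mm high, standing left of the tray; bystander, origin at the centre of its underside
- the_beaker: beaker, 52 mm diameter, 65 mm high, standing left of the tray; bystander, origin at the centre of its underside
- the_wash_bottle: white wash bottle with red cap, 66 x 93 x 182 mm, standing at the right; bystander, origin at the centre of its underside
Not all that is in view belongs to the job. What is shaped like the chipped_corner but black or yellow is not meant. What is shaped like the broken_end but purple is not meant.

How it is judged:
By the outcome, as a careful person would: the job done as asked, in the order asked, and still so for the second after the job is handed in, with the robot touching nothing.
It also fails if it takes over 72 s, if anything falls off the work surface, if the arm or the gripper's body presses on something with over 40 N, if the wrist force passes 120 N, or if a joint passes its speed limit or range.

## Working session

There is one attempt and no reset: what is moved stays moved. The work goes in short steps, Python scripts to look and compute and a tool call to move; the robot and the scene stay as the last step left them, time stands still between calls to the robot, and variables do not carry over. Pictures are saved under pics/ and viewed, about 8 in all and at most 12, crops included, and the job is handed in when it is done.

Besides the shell and the picture viewer there is one more tool, called after "Request:" by a JSON object that holds its "name" and its "arguments", one argument or row to a line. servo_tool: Moves the arm, as the interface text tells. Its arguments: {"type":"object","properties":{"rows":{"type":"array","items":{"type":"array"}},"force":{"type":"number"}},"required":["rows"]}

```bash
mkdir -p pics; ls; cat > h.py <<'E'
import numpy as np,cv2
from scipy.spatial.transform import Rotation as R
from rig import *
def w2c(n): return np.array(get_calibration(n)["world_to_cam"]),np.array(get_calibration(n)["intrinsics"])
def proj(n,p):
    T,K=w2c(n); c=(T[:3,:3]@np.atleast_2d(p).T).T+T[:3,3]; u=(K@c.T).T; return u[:,:2]/u[:,2:]
def toworld(n,c):
    T,K=w2c(n); return T[:3,:3].T@(np.array(c)-T[:3,3])
def atz(n,uv,z):
    T,K=w2c(n); d=T[:3,:3].T@np.linalg.inv(K)@np.array([uv[0],uv[1],1.]); o=-T[:3,:3].T@T[:3,3]; return o+d*(z-o[2])/d[2]
E
python3 - <<'E'
from h import *
s=sense();print({k:np.round(v,3) for k,v in s.items()})
ims=[]
for n in ["top","side"]:
    im=grab_frame(n);cv2.imwrite(f"pics/{n}0.png",im);ims.append(im)
    T,K=w2c(n);print(n,"campos",(-T[:3,:3].T@T[:3,3]).round(),K[0,0])
    for t in ["bin_unit","reject_pull","reject_bin","block_tray","block_a","chipped_corner","broken_end","the_forceps","the_jar","the_beaker","the_wash_bottle"]:
        for b in boxes_of(n,t):
            w=toworld(n,b["centre"]);print(n,t,round(b["conf"],2),w.round(),proj(n,w).round()[0])
E
```

```text
pics
{'clock': np.float64(0.0), 'qpos': array([ 1.207,  0.354,  1.634, -0.   ,  1.155, -0.002]), 'qvel': array([ 0.002, -0.   , -0.   , -0.001,  0.   , -0.   ]), 'joint_efforts': array([ 1.0000e-03, -6.0525e+01, -3.4207e+01,  0.0000e+00,  9.0000e-03,
       -0.0000e+00]), 'eef_pos': array([221.065, 584.06 , 230.536]), 'tcp_rot': array([-3.14,  0.  ,  2.78]), 'contact_force': array([-0.441, -0.709,  0.042]), 'wrist_torque': array([ 0.008, -0.007,  0.039]), 'opening': np.float64(0.999)}
top campos [ 371.    7. 1223.] 369.5677730535552
top bin_unit 0.79 [678.  24. 285.] [249. 136.]
top reject_pull 0.68 [665. -41.  99.] [271. 159.]
top reject_pull 0.42 [456.   5.  19.] [256. 228.]
top reject_bin 0.66 [667. -38.  98.] [270. 159.]
top reject_bin 0.41 [455.   4.  21.] [257. 228.]
top block_tray 0.59 [488.  -6.   1.] [260. 219.]
top block_a 0.52 [522.  55.  18.] [241. 208.]
top block_a 0.48 [510.  -5.  18.] [259. 212.]
top block_a 0.47 [457.   2.  21.] [257. 228.]
top block_a 0.42 [566. 162.  98.] [205. 191.]
top chipped_corner 0.62 [ 489. -193.    8.] [316. 218.]
top chipped_corner 0.58 [45
[... 735 characters left out ...]
25.  51.  19.] [237. 194.]
side block_a 0.55 [453.  -5.  20.] [221. 222.]
side chipped_corner 0.7 [ 573. -178.    6.] [296. 260.]
side chipped_corner 0.69 [454. -71.  12.] [233. 244.]
side chipped_corner 0.62 [ 488. -197.    9.] [269. 282.]
side chipped_corner 0.37 [683.  -8. 244.] [308. 136.]
side broken_end 0.57 [690. 290.   8.] [249. 113.]
side broken_end 0.43 [466.  61.   8.] [215. 202.]
side the_forceps 0.57 [387.   3.  10.] [197. 232.]
side the_forceps 0.54 [682.  -6. 244.] [308. 135.]
side the_jar 0.9 [566. 152.  88.] [232. 146.]
side the_beaker 0.74 [490. -19.   5.] [236. 223.]
side the_beaker 0.61 [468. 167.  44.] [198. 165.]
side the_wash_bottle 0.89 [ 570. -319.  116.] [334. 298.]
```

```bash
python3 -c "
import cv2,numpy as np
a=cv2.imread('pics/top0.png');b=cv2.imread('pics/side0.png')
cv2.imwrite('pics/both.png',np.vstack([cv2.resize(a,(400,300)),cv2.resize(b,(400,300))]))"
```

```text
(no output)
```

View pics/top0.png

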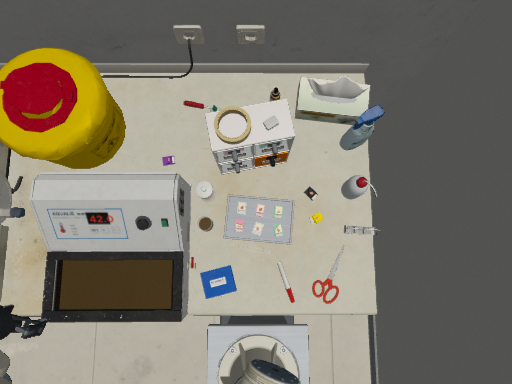

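View pics/side0.png

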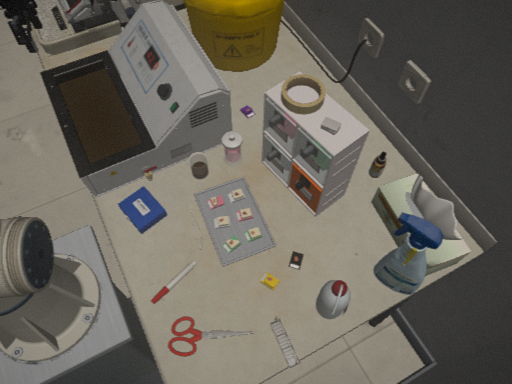

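The top view shows the blocks at about (241,208), (260,211), (278,212), (240,226), (257,229) and (278,230). Three look-alikes lie off the tray: purple (168,160), black (311,193) and yellow (316,217). My first guess is pink (240,226) for broken_end and green (278,230) for chipped_corner. I'll check both in a close crop.

```bash
python3 - <<'E'
from h import *
a=cv2.imread('pics/top0.png')[190:250,215:305];b=cv2.imread('pics/side0.png')[75:270,185:375]
b2=cv2.imread('pics/side0.png')[170:265,190:280]
a=cv2.resize(a,(450,300),interpolation=cv2.INTER_CUBIC);b2=cv2.resize(b2,(284,300),interpolation=cv2.INTER_CUBIC)
c=np.zeros((600,734,3),np.uint8);c[:300,:450]=a;c[:300,450:]=b2
t=cv2.imread('pics/top0.png')[90:180,195:305];c[300:,:366]=cv2.resize(t,(366,300),interpolation=cv2.INTER_CUBIC)
s=cv2.imread('pics/side0.png')[70:220,250:380];c[300:,400:660]=cv2.resize(s,(260,300),interpolation=cv2.INTER_CUBIC)
cv2.imwrite('pics/crop.png',c)
s=sense();print(proj("top",s["eef_pos"]));
T,K=w2c("wrist");Rt=R.from_euler('xyz',s["tcp_rot"]).as_matrix()
print("cam in tool",(Rt.T@(-T[:3,:3].T@T[:3,3]-s["eef_pos"])).round(),"axes in tool",(Rt.T@T[:3,:3].T).round(2),K[0,0])
E
```

```text
[[ 31.68271493 314.19505706]]
cam in tool [  81.   -0. -144.] axes in tool [[ 0.   -0.95 -0.31]
 [ 1.    0.   -0.  ]
 [ 0.   -0.31  0.95]] 266.47284615802323
```

View pics/crop.png

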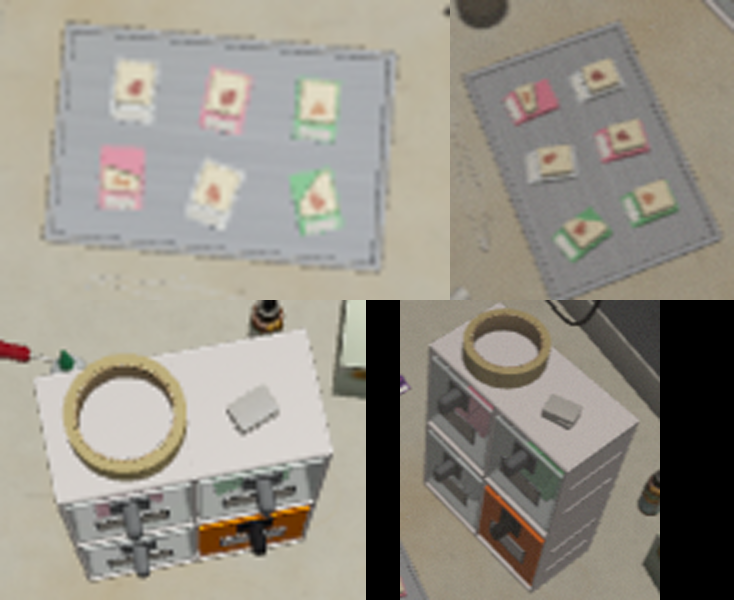

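The crop settles it. Broken_end is the pink block at top pixel (239,226), with half its wax gone. Chipped_corner is the green block at (278,230), with a diagonal cut. The other pink and green blocks have full wax. Next I'll work out the unit's pose and the moves.

```bash
cat >> h.py <<'E'
def fitunit(n,pts): # pts: list of (unit xyz, uv)
    from scipy.optimize import least_squares
    P=np.array([p for p,_ in pts],float);U=np.array([u for _,u in pts],float)
    def f(q):
        c,s=np.cos(q[2]),np.sin(q[2]);W=P.copy();W[:,0]=q[0]+c*P[:,0]-s*P[:,1];W[:,1]=q[1]+s*P[:,0]+c*P[:,1]
        return (proj(n,W)-U).ravel()
    r=least_squares(f,[660,10,0]);return r.x,r.fun.round(1)
E
python3 - <<'E'
from h import *
t=lambda x,y:(195+x/3.327,90+(y-300)/3.333)
s=lambda x,y:(250+(x-400)/2,70+(y-300)/2)
q,r=fitunit("top",[((0,112,283),t(58,502)),((0,-112,283),t(328,454)),((0,112,0),t(92,580)),((0,-112,0),t(305,543)),((108,112,283),t(35,380)),((108,-112,283),t(298,332))]);print(q,r)
q,r=fitunit("side",[((0,112,283),s(430,347)),((0,-112,283),s(568,474)),((0,112,0),s(428,490)),((0,-112,0),s(532,590)),((108,-112,283),s(636,422))]);print(q,r)
E
```

```text
[6.58057215e+02 1.27179703e+01 1.88291040e-01] [-1.   1.2  1.4  0.1 -1.3  0.8 -0.5 -0.4 -1.  -0.6  2.1 -1.2]
[6.59996062e+02 8.59303391e+00 1.92340864e-01] [-0.7 -0.5  0.2 -0.2 -2.5 -2.4 -0.2  2.8  2.4 -0.4]
```

Request:
{"name": "servo_tool", "arguments": {
  "rows": [
    [85,[0,0,-60],[0,0,0]],
    [85,[0,0,-60],[0,0,0]],
    [85,[0,0,-40],[0,0,0]]
  ],
  "force": 40
}}

```text
clock: 1.58
eef_pos: [221.4, 585.0, 394.6]
tcp_rot: [3.139, -0.0, 2.78]
contact_force: [0.6, 0.2, -0.1]
opening: 0.996
```

```bash
cat >> h.py <<'E'
U=np.array([659,10.5,0.19]) # unit pose
def uw(p): # unit -> world
    return R.from_euler('z',U[2]).apply(p)+[U[0],U[1],0]
def rot(lean,yaw=None): # lean deg, fingers down and in
    return R.from_euler('z',U[2] if yaw is None else yaw)*R.from_euler('y',-np.radians(lean))*R.from_euler('xyz',[np.pi,0,np.pi])
def binpt(p,th): # bin frame rel pivot -> unit frame
    c,s=np.cos(th),np.sin(th);return np.array([15.5+c*p[0]-s*p[2],-55+p[1],26+s*p[0]+c*p[2]])
def plan(segs,cur=None,vmax=60,dmax=10.5):
    if cur is None:
        s=sense();cur=(np.array(s["eef_pos"]),R.from_euler('xyz',s["tcp_rot"]))
    for seg in segs:
        p,r=np.array(seg[0],float),seg[1]
        rv=(cur[1].inv()*r).as_rotvec();d=cur[1].inv().apply(p-cur[0])
        n=int(max(1,np.ceil(np.linalg.norm(d)/(seg[2] if len(seg)>2 else vmax)),np.ceil(np.degrees(np.linalg.norm(rv))/dmax)))
        D=R.from_rotvec(rv/n);A=sum((R.from_rotvec(rv/n*k).as_matrix() for k in range(n)))
        t=np.linalg.solve(A,d)
        print("to",p.round(1),r.as_euler('xyz').round(3),"n",n,"row",t.round(1).tolist(),np.degrees(rv/n).round(2).tolist())
        cur=(p,r)
E
python3 - <<'E'
from h import *
r=rot(35);z=r.as_matrix()[:,2];print(r.as_matrix().round(2))
pull=uw([-17.5,-55,110]);print(pull)
plan([((440,100,390),r),(pull+z*(8-170),r)])
E
```

```text
[[-0.8  -0.19  0.56]
 [-0.15  0.98  0.11]
 [-0.57  0.   -0.82]]
[652.20216511 -46.81526359 110.        ]
to [440. 100. 390.] [ 3.142  0.611 -2.952] n 9 row [-30.4, -51.3, 7.4] [-1.05, -3.78, -3.41]
to [561.  -64.4 242.7] [ 3.142  0.611 -2.952] n 5 row [2.5, -36.8, 34.2] [0.0, 0.0, 0.0]
```

Request:
{"name": "servo_tool", "arguments": {
  "rows": [
    [85,[-30.4,-51.3,7.4],[-1.05,-3.78,-3.41]],
    [85,[-30.4,-51.3,7.4],[-1.05,-3.78,-3.41]],
    [85,[-30.4,-51.3,7.4],[-1.05,-3.78,-3.41]],
    [85,[-30.4,-51.3,7.4],[-1.05,-3.78,-3.41]],
    [85,[-30.4,-51.3,7.4],[-1.05,-3.78,-3.41]],
    [85,[-30.4,-51.3,7.4],[-1.05,-3.78,-3.41]],
    [85,[-30.4,-51.3,7.4],[-1.05,-3.78,-3.41]],
    [85,[-30.4,-51.3,7.4],[-1.05,-3.78,-3.41]]
  ]
}}

```text
clock: 2.58
eef_pos: [401.7, 149.0, 379.2]
tcp_rot: [3.124, 0.54, -3.021]
contact_force: [0.2, 0.4, 0.0]
opening: 0.996
```

Request:
{"name": "servo_tool", "arguments": {
  "rows": [
    [85,[-30.4,-51.3,7.4],[-1.05,-3.78,-3.41]],
    [50,[0,0,0],[0,0,0]],
    [50,[0,0,0],[0,0,0]]
  ]
}}

```text
clock: 2.95
eef_pos: [428.8, 115.7, 384.0]
tcp_rot: [3.132, 0.582, -2.974]
contact_force: [0.2, -0.1, 0.6]
opening: 0.607
```

```bash
python3 - <<'E'
from h import *
print(sense()["qpos"].round(2))
r=rot(35);z=r.as_matrix()[:,2]
plan([(uw([-17.5,-55,110])+z*(8-170),r)])
E
```

```text
[ 0.32 -0.39  2.15 -0.1   0.81 -1.38]
to [561.  -64.4 242.7] [ 3.142  0.611 -2.952] n 5 row [-0.5, -40.3, 34.2] [-0.03, -0.33, -0.22]
```

Request:
{"name": "servo_tool", "arguments": {
  "rows": [
    [50,[-0.5,-40.3,34.2],[-0.03,-0.33,-0.22]],
    [50,[-0.5,-40.3,34.2],[-0.03,-0.33,-0.22]],
    [50,[-0.5,-40.3,34.2],[-0.03,-0.33,-0.22]],
    [50,[-0.5,-40.3,34.2],[-0.03,-0.33,-0.22]],
    [50,[-0.5,-40.3,34.2],[-0.03,-0.33,-0.22]],
    [50,[0,0,0],[0,0,0]]
  ]
}}

```text
clock: 3.7
eef_pos: [562.3, -62.9, 239.8]
tcp_rot: [3.139, 0.607, -2.949]
contact_force: [0.8, 0.3, 0.2]
opening: 0.586
```

```bash
python3 - <<'E'
from h import *
im=grab_frame("wrist");s=sense();print(s["eef_pos"].round(1),s["tcp_rot"].round(3),s["opening"])
for t in ["reject_pull","bin_unit"]:
    for b in boxes_of("wrist",t):
        w=toworld("wrist",b["centre"]);print(t,round(b["conf"],2),w.round(1),proj("wrist",w).round()[0])
p=uw([[0,112,0],[0,-112,0],[0,112,283],[0,-112,283],[-29.5,-55,110],[-17.5,-55,122],[0,0,0]])
uv=proj("wrist",p);print(uv.round())
cv2.imwrite("pics/w1_raw.png",im)
for u in uv: cv2.drawMarker(im,tuple(int(x) for x in u.round()),(255,0,255),cv2.MARKER_CROSS,9,1)
cv2.imwrite("pics/w1.png",cv2.resize(im,(768,576)))
E
```

```text
[561.7 -62.  241. ] [ 3.139  0.608 -2.949] 0.587055493760036
reject_pull 0.68 [665.2 -45.4  88.2] [247. 168.]
bin_unit 0.57 [ 6.601e+02 -6.000e-01  1.659e+02] [287. 222.]
[[361. 125.]
 [210. 125.]
 [443. 343.]
 [179. 343.]
 [248. 167.]
 [248. 182.]
 [285. 125.]]
```

View pics/w1.png

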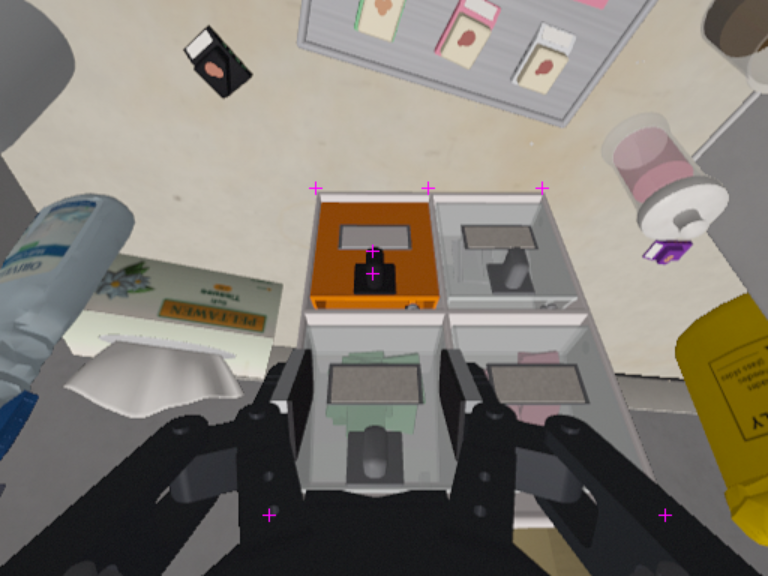

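The view from ahead of the unit shows the orange bin with its black tab tip at about (374,250) and the unit's bottom corners at (318,193) and (546,195). My prediction is about 4 px short, so I'll refit.

```bash
python3 - <<'E'
import h
from h import *
im=cv2.imread("pics/w1_raw.png")
w=lambda x,y:(x/1.5,y/1.5)
q,r=fitunit("wrist",[((0,112,0),w(547,195)),((0,-112,0),w(317,193)),((0,0,0),w(432,194))]);print(q,r)
g=cv2.cvtColor(im,cv2.COLOR_BGR2GRAY).astype(int)
print(g[155:205,240:260:2])
for X in [(659,10.5,.19),(664,10.5,.19),tuple(q)]:
    h.U[:]=X
    print(X,(proj("wrist",uw([[-29.5,-48,98],[-29.5,-62,98],[-29.5,-62,122],[-29.5,-48,122],[0.5,-62,122],[.5,-48,122],[.5,-55,128]]))).round(1).tolist())
c=cv2.resize(im[110:220,190:310],(720,660)[:2] if 0 else (654,600),interpolation=cv2.INTER_CUBIC);cv2.imwrite("pics/w1c.png",c)
E
```

```text
[6.65278081e+02 1.67827241e+01 1.90462495e-01] [-2.3 -0.8  2.2 -0.1  0.1 -0.4]
[[128 128 128 129 128 127 129 128 128 128]
 [127 128 128 129 128 128 128 129 130 129]
 [128 128 128 127 128 128 129 129 128 129]
 [129 128 128 129 129 128 128 128 129 129]
 [128 128 128 129 128 128 128 129 129 128]
 [129 129 128 128 128 128 129 129 129 129]
 [128 129 128 128 128 129 128 129 128 129]
 [128 128 127 129 128 129 129 128 127 127]
 [126 127 128 129 132 133 131 128 126 127]
 [155 156 157 144  90  93 118 151 154 154]
 [141 140 141 108   2  12  71 123 139 137]
 [ 96  96  95   7  12  14  11  44  98  94]
 [ 81  82  65  18  17  17  18  18  89  85]
 [ 83  85  39  18  19  20  15  18  79  83]
 [ 81  85  19  15  18  16  16  15  74  83]
 [ 83  83   8  17  19  20  17  17  74  84]
 [ 84  84  14  20  22  12  21  18  73  84]
 [ 85  84  12  13  22  19  19  13  73  82]
 [ 83  85  11  18  20  18  19  14  74  85]
 [ 85  89  13  17  19  21  19   9  75  85]
 [ 62  62  14  21  21  22  17  17  51  61]
 [ 11  13  18  25  26  25  23  15  17  11]
 [ 18  17  21  25  30  29  25  19  17  17]
 [ 17  20  25  28  34  33  28  2
[... 901 characters left out ...]
145 145 144]
 [129 129 129 130 129 129 129 129 130 128]
 [114 114 115 114 115 115 115 114 115 116]
 [116 115 116 115 116 114 116 116 115 116]
 [116 115 115 117 114 116 117 116 116 116]
 [116 116 116 116 115 115 116 116 116 114]]
(659, 10.5, 0.19) [[253.7, 159.3], [241.7, 159.2], [241.3, 174.9], [253.8, 175.0], [241.8, 191.0], [253.4, 191.0], [247.6, 195.0]]
(664, 10.5, 0.19) [[252.8, 162.2], [241.0, 162.1], [240.6, 177.7], [252.9, 177.8], [241.2, 193.4], [252.6, 193.4], [246.8, 197.4]]
(np.float64(665.2780811510543), np.float64(16.782724142280866), np.float64(0.19046249488921851)) [[257.7, 163.6], [246.0, 163.6], [245.8, 179.1], [258.1, 179.2], [246.0, 194.6], [257.4, 194.6], [251.7, 198.6]]
```

View pics/w1c.png

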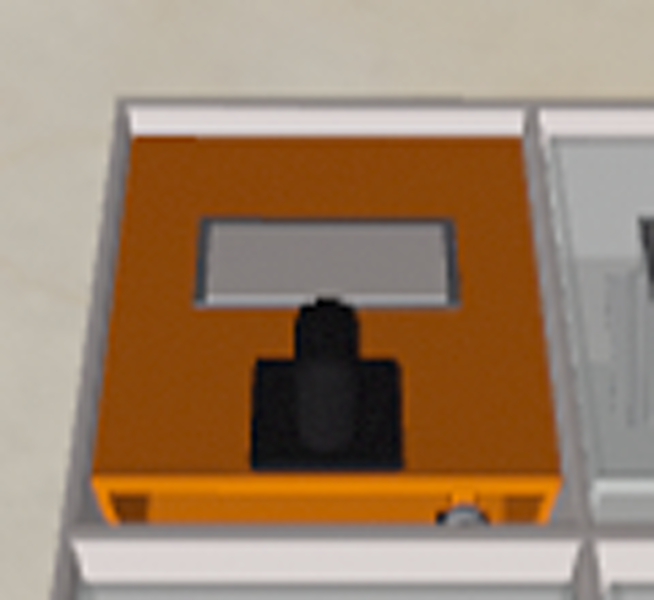

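```bash
sed -i 's/^U=.*/U=np.array([664.5,13.5,0.19])/' h.py; cat >> h.py <<'E'
def grip(th,lean,along=8,out=3): # TCP for pinching the pull at bin tilt th
    r=rot(lean);return uw(binpt([-33-out,0,84],th))+r.as_matrix()[:,2]*along,r
E
python3 - <<'E'
from h import *
p,r=grip(0,35);z=r.as_matrix()[:,2]
plan([(p-z*40,r),(p,r,20)])
E
```

```text
to [636.7 -47.8 136.2] [ 3.142  0.611 -2.952] n 3 row [-0.4, -0.3, 43.8] [0.06, 0.0, 0.09]
to [659.3 -43.5 103.4] [ 3.142  0.611 -2.952] n 2 row [0.0, 0.0, 20.0] [0.0, 0.0, 0.0]
```

Request:
{"name": "servo_tool", "arguments": {
  "rows": [
    [45,[-0.4,-0.3,43.8],[0,0,0]],
    [45,[-0.4,-0.3,43.8],[0,0,0]],
    [45,[-0.4,-0.3,43.8],[0,0,0]],
    [45,[0,0,20],[0,0,0]],
    [45,[0,0,20],[0,0,0]],
    [45,[0,0,0],[0,0,0]]
  ]
}}

```text
clock: 4.6
eef_pos: [662.6, -43.6, 109.1]
tcp_rot: [-3.139, 0.601, -2.946]
contact_force: [-0.0, 0.8, 0.4]
opening: 0.526
```

Request:
{"name": "servo_tool", "arguments": {
  "rows": [
    [8,[0,0,0],[0,0,0]],
    [8,[0,0,0],[0,0,0]],
    [8,[0,0,0],[0,0,0]],
    [8,[0,0,0],[0,0,0]],
    [8,[0,0,0],[0,0,0]]
  ],
  "force": 40
}}

```text
clock: 5.22
eef_pos: [661.4, -44.4, 109.8]
tcp_rot: [-3.141, 0.602, -2.949]
contact_force: [-3.1, 4.2, 6.2]
opening: 0.148
```

```bash
python3 - <<'E'
from h import *
s=sense();print(s["contact_force"],s["wrist_torque"],s["opening"]*85.4)
p0,r0=s["eef_pos"],R.from_euler('xyz',s["tcp_rot"])
# keep the actual grip offset: grasp pt (19 behind TCP) in the bin frame
g=p0-r0.as_matrix()[:,2]*8; off=g-grip(0,35,0)[0];print("off",off)
ths=[.1,.25,.4,.55,.7];segs=[]
for t in ths:
    p,r=grip(t,35+t*25); segs.append((p+off,r,45))
plan(segs)
E
```

```text
[-3.14548867  4.1774154   6.20451841] [0.70439913 0.21438372 0.38821541] 12.64959211817675
off [ 2.21974078 -0.8796988   6.37664624]
to [653.7 -45.9 106. ] [ 3.142  0.654 -2.952] n 1 row [8.6, 0.0, -1.3] [0.05, -3.03, 0.1]
to [642.8 -48.   98.8] [ 3.142  0.72  -2.952] n 1 row [13.1, -0.0, -1.0] [-0.0, -3.75, -0.0]
to [633.2 -49.8  90.1] [ 3.142  0.785 -2.952] n 1 row [13.2, 0.0, 0.1] [0.0, -3.75, -0.0]
to [625.  -51.4  79.9] [ 3.142  0.851 -2.952] n 1 row [13.1, -0.0, 1.3] [-0.0, -3.75, 0.0]
to [618.4 -52.7  68.6] [ 3.142  0.916 -2.952] n 1 row [13.0, -0.0, 2.4] [-0.0, -3.75, -0.0]
```

Something about 13 mm thick is between the jaws, so the 14 mm tab is held. I'll pull it open along the arc.

Request:
{"name": "servo_tool", "arguments": {
  "rows": [
    [8,[4.3,0,-0.6],[0,-1.5,0]],
    [8,[4.3,0,-0.6],[0,-1.5,0]],
    [8,[6.5,0,-0.5],[0,-1.9,0]],
    [8,[6.5,0,-0.5],[0,-1.9,0]],
    [8,[6.6,0,0],[0,-1.9,0]],
    [8,[6.6,0,0],[0,-1.9,0]]
  ]
}}

```text
clock: 5.98
eef_pos: [655.9, -40.0, 151.8]
tcp_rot: [-3.136, 0.659, -2.971]
contact_force: [-0.2, -0.2, 0.4]
opening: 0.093
```

Request:
{"name": "servo_tool", "arguments": {
  "rows": [
    [8,[6.6,0,0.6],[0,-1.9,0]],
    [8,[6.6,0,0.6],[0,-1.9,0]],
    [8,[6.5,0,1.2],[0,-1.9,0]],
    [8,[6.5,0,1.2],[0,-1.9,0]],
    [8,[0,0,0],[0,0,0]]
  ]
}}

```text
clock: 6.6
eef_pos: [651.6, -34.4, 177.8]
tcp_rot: [-3.134, 0.697, -2.986]
contact_force: [0.1, 0.3, -0.6]
opening: 0.093
```

```bash
python3 - <<'E'
from h import *
s=sense();print(s["clock"],s["eef_pos"],s["tcp_rot"],s["contact_force"],s["opening"]*85.4)
im=grab_frame("wrist");c=im;cv2.imwrite("pics/w2.png",c)
E
```

```text
6.6 [651.61667793 -34.37727405 177.81755534] [-3.13383013  0.69701495 -2.98587028] [ 0.09506791  0.30064705 -0.61083928] 7.917678526040273
```

View pics/w2.png

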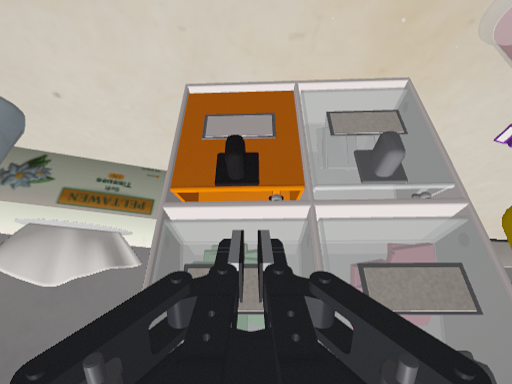

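The tool rose instead of following the arc and slipped off the tab, so the bin is still shut. I suspect a joint limit.

```bash
python3 - <<'E'
from h import *
s=sense();print(s["qpos"].round(3));print(s["joint_efforts"].round(1))
E
```

```text
[-0.154  0.26   2.135  1.212  0.203 -3.016]
[  0.1 -47.  -27.    0.8  -0.5  -0. ]
```

```bash
cat > k.py <<'E'
from h import *
from scipy.optimize import least_squares
def fk(q,g):
    a,d1,L2,L3,o3,L6=g
    R1=R.from_euler('z',q[0]);R2=R1*R.from_euler('y',q[1]);R3=R2*R.from_euler('y',q[2]);R4=R3*R.from_euler('z',q[3])*R.from_euler('y',q[4])
    p=R1.apply([a,0,d1])+R2.apply([0,0,L2])+R3.apply([o3,0,L3])+R4.apply([0,0,L6])
    return p,R4*R.from_euler('z',q[5])*C
S=[([1.207,.3535,1.6335,0,1.155,-.002],[221.15,584.3,230.9]),([.32,-.39,2.15,-.1,.81,-1.38],[428.8,115.7,384]),([-0.154,.26,2.135,1.212,.203,-3.016],[651.6,-34.4,177.8])]
r0=R.from_euler('xyz',[-3.14,0,2.78]);C=R.identity()
C=fk(S[0][0],np.zeros(6))[1].inv()*r0
C=R.from_euler('z',np.round(C.as_euler('zyx')[0]/(np.pi/2))*np.pi/2)
W=[1,.3,1]
G=least_squares(lambda g:np.r_[np.concatenate([w*(fk(q,g)[0]-p) for (q,p),w in zip(S,W)]),(g-[0,200,450,450,0,250])*.003],[0,200,450,450,0,250]).x
lo=np.array([-2.63,-.92,.06,-1.3,0,-3.02]);hi=np.array([2.63,2.1,2.66,4.44,2.69,3.02])
def ik(p,r,q0):
    f=lambda q:np.r_[(fk(q,G)[0]-p),200*(fk(q,G)[1].inv()*r).as_rotvec()]
    s=least_squares(f,np.clip(q0,lo+.01,hi-.01),bounds=(lo,hi));return s.x,np.abs(s.fun).max()
E
python3 - <<'E'
from k import *
print(G.round(1))
for q,p in S: 
    a,b=fk(q,G);print((a-p).round(1),b.as_euler('xyz').round(3))
for th in (0,.3,.5,.7):
  for lean in (20,25,30,35,45):
    p,r=grip(th,lean)
    print(th,lean,*[(lambda o:(o[0].round(2).tolist(),round(o[1],1)))(ik(p,r,q0)) for q0 in ([-.06,0,2.2,0,.5,-1.4],[-.06,0,2.2,3.1,.3,1.7])])
E
```

```text
[ -7.6 299.8 575.2 501.3  62.2 349.1]
[ 1.1 -0.4 -0. ] [-3.141 -0.     2.78 ]
[ 0.1 -0.2  0.2] [ 3.135  0.578 -2.967]
[-0.  -0.1  0. ] [-3.135  0.697 -2.986]
0 20 ([-0.12, 0.42, 1.92, 0.23, 0.48, -2.07], np.float64(0.0)) ([-0.16, 0.42, 2.11, 1.38, 0.17, 3.02], np.float64(49.4))
0 25 ([-0.14, 0.41, 1.98, 0.4, 0.36, -2.24], np.float64(0.0)) ([-0.16, 0.42, 2.11, 1.38, 0.19, 3.02], np.float64(33.8))
0 30 ([-0.16, 0.4, 2.04, 0.71, 0.26, -2.56], np.float64(0.0)) ([-0.17, 0.41, 2.11, 1.39, 0.2, 3.02], np.float64(18.2))
0 35 ([-0.17, 0.4, 2.08, 1.16, 0.22, -3.02], np.float64(3.0)) ([-0.18, 0.41, 2.1, 1.39, 0.21, 3.02], np.float64(2.6))
0 45 ([-0.16, 0.39, 2.09, 1.19, 0.2, -3.02], np.float64(34.3)) ([-0.21, 0.44, 2.19, 2.26, 0.37, 2.13], np.float64(0.0))
0.3 20 ([-0.14, 0.42, 1.97, 0.27, 0.43, -2.12], np.float64(0.0)) ([-0.17, 0.42, 2.14, 1.36, 0.17, 3.02], np.float64(43.4))
0.3 25 ([-0.15, 0.41, 2.03, 0.47, 0.32, -2.33], np.float64(0.0)) ([-0.18, 0.42, 2.14, 1.37, 0.19, 3.02], np.float64(27.8))
0.3 30 ([-0.17, 0.4, 2.09, 0.87, 0.23, -2.75], np.float64(0.0)) ([-0.18, 0.41, 2.13, 1.37, 0.2, 3.
[... 785 characters left out ...]
 0.18, -3.02], np.float64(44.5)) ([-0.25, 0.48, 2.26, 2.38, 0.45, 1.96], np.float64(0.0))
0.7 20 ([-0.15, 0.44, 2.03, 0.33, 0.36, -2.21], np.float64(0.0)) ([-0.18, 0.45, 2.16, 1.35, 0.17, 3.02], np.float64(33.9))
0.7 25 ([-0.17, 0.44, 2.09, 0.64, 0.25, -2.52], np.float64(0.0)) ([-0.19, 0.45, 2.16, 1.36, 0.18, 3.02], np.float64(18.3))
0.7 30 ([-0.19, 0.44, 2.13, 1.13, 0.2, -3.02], np.float64(2.3)) ([-0.19, 0.44, 2.15, 1.36, 0.2, 3.02], np.float64(2.8))
0.7 35 ([-0.18, 0.43, 2.14, 1.14, 0.19, -3.02], np.float64(17.9)) ([-0.21, 0.45, 2.19, 1.9, 0.24, 2.47], np.float64(0.0))
0.7 45 ([-0.17, 0.42, 2.14, 1.17, 0.18, -3.02], np.float64(49.3)) ([-0.26, 0.51, 2.28, 2.44, 0.49, 1.89], np.float64(0.0))
```

The fitted arm model explains it: at lean 35° with this wrist yaw, joint 6 is at its limit. A lean of 30° easing to 25° is reachable, so I'll back off and redo the pull with that.

```bash
python3 - <<'E'
from k import *
s=sense();p0,r0=s["eef_pos"],R.from_euler('xyz',s["tcp_rot"])
a=(p0-70*r0.as_matrix()[:,2],r0);p,r=grip(0,30,9);z=r.as_matrix()[:,2]
plan([a,(p-z*60,r),(p,r,20)])
q=s["qpos"]
for P in (a,(p-z*60,r),(p,r)):
    q,e=ik(*P,q);print(q.round(2),e.round(1))
segs=[]
for i in range(0,9):
    t=.7*i/8;segs.append((*grip(t,30-5*t/.7,9),45));q,e=ik(*segs[-1][:2],q);print(q.round(2),e.round(1))
plan(segs[1:],segs[0][:2])
E
```

```text
to [607.2 -40.9 231.2] [-3.134  0.697 -2.986] n 2 row [-0.0, -0.0, -35.0] [0.0, 0.0, 0.0]
to [629.7 -49.2 154.2] [ 3.142  0.524 -2.952] n 2 row [15.1, -5.7, 37.0] [-0.78, 4.95, -0.82]
to [659.2 -43.5 102.2] [ 3.142  0.524 -2.952] n 4 row [-0.0, -0.0, 15.0] [0.0, 0.0, 0.0]
[-0.19  0.1   2.17  0.84  0.28 -2.65] 0.0
[-0.18  0.28  2.07  0.55  0.35 -2.42] 0.0
[-0.16  0.41  2.04  0.71  0.26 -2.57] 0.0
[-0.16  0.41  2.04  0.71  0.26 -2.57] 0.0
[-0.16  0.4   2.05  0.7   0.26 -2.56] 0.0
[-0.16  0.4   2.05  0.68  0.26 -2.55] 0.0
[-0.16  0.41  2.06  0.67  0.26 -2.54] 0.0
[-0.17  0.41  2.07  0.66  0.26 -2.54] 0.0
[-0.17  0.41  2.08  0.66  0.26 -2.53] 0.0
[-0.17  0.42  2.08  0.65  0.26 -2.53] 0.0
[-0.17  0.43  2.08  0.64  0.26 -2.53] 0.0
[-0.17  0.44  2.09  0.64  0.25 -2.52] 0.0
to [652.  -44.9  98.7] [ 3.142  0.513 -2.952] n 1 row [8.1, 0.0, -0.6] [0.0, 0.63, -0.0]
to [645.2 -46.2  94.6] [ 3.142  0.502 -2.952] n 1 row [8.1, -0.0, 0.2] [0.0, 0.62, 0.0]
to [638.7 -47.5  89.8] [ 3.142  0.491 -2.952] n 1 row [8.0, -0.0, 1.0] [0.0, 0.63, 0.0]
to [632.7 -48.6  84.6] [ 3.142  0.48  -2.952] n 1 row [7.9, 0.0, 1.7] [0.0, 0.62, 0.0]
to [627.1 -49.7  78.8] [ 3.142  0.469 -2.952] n 1 row [7.7, 0.0, 2.5] [-0.0, 0.62, -0.0]
to [622.1 -50.7  72.6] [ 3.142  0.458 -2.952] n 1 row [7.4, 0.0, 3.2] [0.0, 0.63, 0.0]
to [617.6 -51.5  65.9] [ 3.142  0.447 -2.952] n 1 row [7.1, 0.0, 3.9] [0.0, 0.63, 0.0]
to [613.7 -52.3  58.9] [ 3.142  0.436 -2.952] n 1 row [6.6, -0.0, 4.6] [-0.0, 0.62, 0.0]
```

Request:
{"name": "servo_tool", "arguments": {
  "rows": [
    [8,[0,0,-35],[0,0,0]],
    [45,[0,0,-35],[0,0,0]],
    [45,[15.1,-5.7,37],[-0.8,4.95,-0.8]],
    [45,[15.1,-5.7,37],[-0.8,4.95,-0.8]],
    [45,[0,0,0],[0,0,0]]
  ]
}}

```text
clock: 7.28
eef_pos: [629.8, -49.3, 151.8]
tcp_rot: [3.139, 0.52, -2.953]
contact_force: [-0.3, 1.2, 0.9]
opening: 0.527
```

```bash
python3 - <<'E'
from k import *
p,r=grip(0,30,9);z=r.as_matrix()[:,2];print(sense()["qpos"].round(2))
plan([(p,r,15)])
E
```

```text
[-0.18  0.29  2.07  0.56  0.35 -2.42]
to [659.2 -43.5 102.2] [ 3.142  0.524 -2.952] n 4 row [-0.3, 0.0, 14.5] [0.03, -0.05, -0.01]
```

Request:
{"name": "servo_tool", "arguments": {
  "rows": [
    [45,[-0.3,0,14.5],[0,0,0]],
    [45,[-0.3,0,14.5],[0,0,0]],
    [45,[-0.3,0,14.5],[0,0,0]],
    [45,[-0.3,0,14.5],[0,0,0]],
    [8,[0,0,0],[0,0,0]],
    [8,[0,0,0],[0,0,0]],
    [8,[0,0,0],[0,0,0]],
    [8,[0,0,0],[0,0,0]]
  ],
  "force": 50
}}

```text
clock: 8.28
eef_pos: [659.1, -44.5, 104.5]
tcp_rot: [-3.141, 0.524, -2.953]
contact_force: [4.2, -4.7, -7.6]
opening: 0.152
```

Request:
{"name": "servo_tool", "arguments": {
  "rows": [
    [8,[0,0,0],[0,0,0]],
    [8,[8.1,0,-0.6],[0,0.6,0]],
    [8,[8.1,0,0.2],[0,0.6,0]],
    [8,[8,0,1],[0,0.6,0]]
  ]
}}

```text
clock: 8.78
eef_pos: [640.8, -48.2, 94.7]
tcp_rot: [-3.14, 0.497, -2.953]
contact_force: [-1.6, -0.1, 12.6]
opening: 0.148
```

```bash
python3 - <<'E'
from k import *
s=sense();print(s["qpos"].round(2),s["contact_force"],s["opening"]*85.4)
E
```

```text
[-0.16  0.4   2.06  0.68  0.26 -2.54] [-1.5754885  -0.05948262 12.63328109] 12.618731480100465
```

The jaws still hold the tab and it follows the arc. I'll carry on to the stop.

Request:
{"name": "servo_tool", "arguments": {
  "rows": [
    [8,[7.9,0,1.7],[0,0.6,0]],
    [8,[7.7,0,2.5],[0,0.6,0]],
    [8,[7.4,0,3.2],[0,0.6,0]],
    [8,[7.1,0,3.9],[0,0.6,0]],
    [8,[5,0,3.5],[0,0.6,0]],
    [8,[0,0,0],[0,0,0]]
  ]
}}

```text
clock: 9.52
eef_pos: [614.0, -53.2, 63.9]
tcp_rot: [-3.141, 0.441, -2.953]
contact_force: [-11.8, -9.0, 14.0]
opening: 0.15
```

```bash
python3 - <<'E'
from k import *
s=sense();print(s["qpos"].round(2),s["contact_force"],s["opening"]*85.4)
im=grab_frame("side");cv2.imwrite("pics/s3.png",cv2.resize(im[110:260,180:380],(800,600)))
E
```

```text
[-0.17  0.43  2.09  0.64  0.25 -2.53] [-11.78398987  -8.98101731  13.97987692] 12.804324628113887
```

View pics/s3.png

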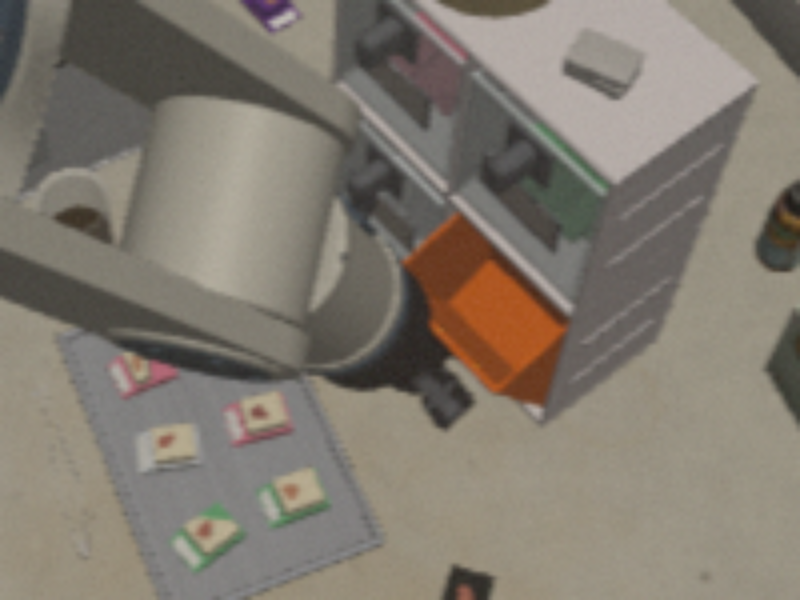

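The bin is fully tipped, with its orange inside visible at (500,300). I'll let go of the tab, back off along the fingers and look at the tray from above.

```bash
python3 - <<'E'
from k import *
s=sense();p0,r0=s["eef_pos"],R.from_euler('xyz',s["tcp_rot"])
a=(p0-120*r0.as_matrix()[:,2],r0);b=((450,-5,220),rot(0))
plan([a,b]);q=s["qpos"]
for P in(a,b): q,e=ik(*P,q);print(q.round(2),e.round(1))
E
```

```text
to [563.7 -62.7 172.4] [-3.141  0.441 -2.953] n 2 row [-0.0, -0.0, -60.0] [0.0, 0.0, 0.0]
to [450.  -5. 220.] [ 3.142  0.    -2.952] n 3 row [27.8, 26.0, -25.1] [-0.01, 8.42, -0.03]
[-0.21  0.17  2.12  0.38  0.47 -2.28] 0.0
[-0.01  0.09  2.    0.    1.05 -1.77] 0.0
```

Request:
{"name": "servo_tool", "arguments": {
  "rows": [
    [45,[0,0,0],[0,0,0]],
    [45,[0,0,0],[0,0,0]],
    [45,[0,0,0],[0,0,0]],
    [45,[0,0,-30],[0,0,0]],
    [45,[0,0,-40],[0,0,0]],
    [45,[0,0,-50],[0,0,0]]
  ]
}}

```text
clock: 10.32
eef_pos: [563.5, -61.7, 171.5]
tcp_rot: [3.14, 0.438, -2.952]
contact_force: [1.0, 0.2, 0.4]
opening: 0.525
```

Request:
{"name": "servo_tool", "arguments": {
  "rows": [
    [45,[27.8,26,-25.1],[0,8.4,0]],
    [45,[27.8,26,-25.1],[0,8.4,0]],
    [45,[27.8,26,-25.1],[0,8.4,0]],
    [45,[0,0,0],[0,0,0]],
    [45,[0,0,0],[0,0,0]]
  ]
}}

```text
clock: 10.95
eef_pos: [451.1, -4.1, 218.6]
tcp_rot: [3.14, 0.001, -2.951]
contact_force: [0.3, -0.0, -0.6]
opening: 0.526
```

```bash
python3 - <<'E'
from k import *
im=grab_frame("wrist");s=sense();print(s["eef_pos"].round(1),s["tcp_rot"].round(3))
out=im.copy()
for t in ["chipped_corner","broken_end"]:
    for b in trace("wrist",t):
        m=b["mask"].astype(np.uint8);c=cv2.findContours(m,0,2)[0]
        if not c: continue
        c=max(c,key=cv2.contourArea);w=np.array([atz("wrist",u[0],7)[:2] for u in c],np.float32)
        print(t,round(b["conf"],2),c.reshape(-1,2).mean(0).round(),cv2.minAreaRect(w));cv2.drawContours(out,[c],-1,(255,0,255),1)
    for b in boxes_of("wrist",t): w=toworld("wrist",b["centre"]);print("box",t,round(b["conf"],2),w.round(1),proj("wrist",w).round())
for g,p in (("br",(466,60,7)),("ch",(454,-70,7))): print(g,proj("wrist",p).round())
cv2.imwrite("pics/w4_raw.png",im);cv2.imwrite("pics/w4.png",cv2.resize(out,(768,576),interpolation=cv2.INTER_CUBIC))
E
```

```text
[450.8  -4.4 218.3] [ 3.140e+00  1.000e-03 -2.952e+00]
chipped_corner 0.85 [116. 221.] ((570.49853515625, -178.80125427246094), (40.92842102050781, 36.611305236816406), 43.58817672729492)
chipped_corner 0.81 [110. 165.] ((486.5503845214844, -194.14682006835938), (29.233797073364258, 45.91867446899414), 28.90884017944336)
chipped_corner 0.57 [202. 156.] ((448.36651611328125, -67.59172058105469), (39.311580657958984, 29.032886505126953), 11.083547592163086)
box chipped_corner 0.68 [ 483.7 -190.4    8.8] [[110. 165.]]
box chipped_corner 0.63 [ 568.5 -172.7    6.3] [[122. 222.]]
box chipped_corner 0.56 [443.8 -63.5  10.3] [[208. 154.]]
broken_end 0.73 [294. 183.] ((463.9532775878906, 60.2116584777832), (29.595703125, 41.94792175292969), 87.98462677001953)
box broken_end 0.58 [462.4  56.8   8. ] [[292. 183.]]
br [[294. 185.]]
ch [[202. 160.]]
```

View pics/w4.png

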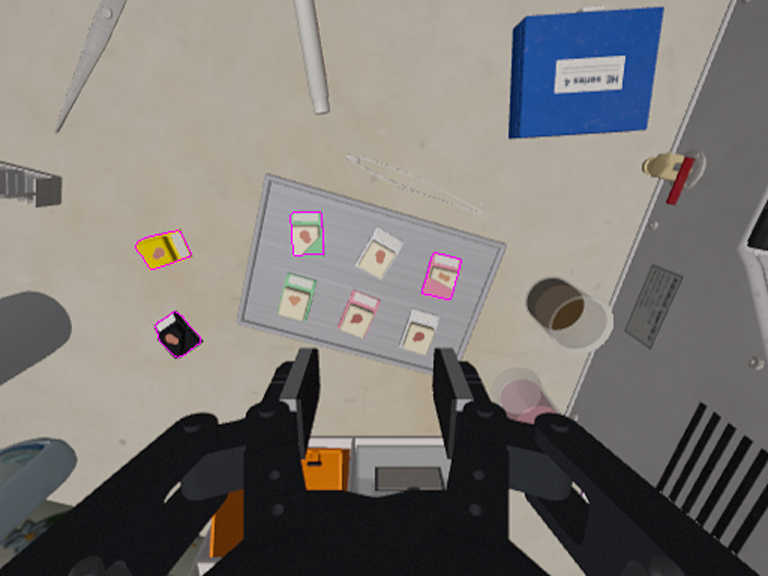

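The masks sit on the right blocks: green chipped_corner at (307,233) and pink broken_end at (442,276). Their footprints of 39x29 and 42x30 mm match the cassettes. Chipped_corner goes first.

```bash
cat > go.py <<'E'
from k import *
def chk(segs,q):
    for P in segs: q,e=ik(P[0],P[1],q);print(q.round(2),e.round(1))
def drop(y=-55): 
    r=rot(30);p=uw([-20,y,87]);return [(uw([-95,y,175]),r),(p,r,25)]
E
python3 - <<'E'
from go import *
b=(448,-67.5);r=rot(0,0.19);A=[((*b,90),r),((*b,5),r,25)];B=[((*b,140),r)]+drop(-47)
plan(A);plan(B,A[-1][:2]);chk(A+B,sense()["qpos"])
E
```

```text
to [448.  -67.5  90. ] [ 3.142  0.    -2.952] n 3 row [4.7, -20.4, 42.8] [0.03, -0.01, -0.03]
to [448.  -67.5   5. ] [ 3.142  0.    -2.952] n 4 row [0.0, -0.0, 21.2] [0.0, 0.0, 0.0]
to [448.  -67.5 140. ] [ 3.142  0.    -2.952] n 3 row [-0.0, 0.0, -45.0] [0.0, 0.0, 0.0]
to [580.1 -50.6 175. ] [ 3.142  0.524 -2.952] n 3 row [-46.1, -2.8, -3.8] [-0.0, -10.0, -0.0]
to [653.7 -36.4  87. ] [ 3.142  0.524 -2.952] n 5 row [-4.2, -0.0, 22.7] [0.0, 0.0, 0.0]
[-0.15  0.29  2.1   0.    0.74 -1.91] 0.0
[-0.15  0.46  2.14  0.    0.54 -1.91] 0.0
[-0.15  0.21  2.07  0.    0.86 -1.91] 0.0
[-0.2   0.18  2.15  0.55  0.38 -2.43] 0.0
[-0.14  0.43  2.06  0.81  0.23 -2.66] 0.0
```

Request:
{"name": "servo_tool", "arguments": {
  "rows": [
    [42,[4.7,-20.4,42.8],[0,0,0]],
    [42,[4.7,-20.4,42.8],[0,0,0]],
    [42,[4.7,-20.4,42.8],[0,0,0]],
    [42,[0,0,25],[0,0,0]],
    [42,[0,0,25],[0,0,0]],
    [42,[0,0,20],[0,0,0]],
    [42,[0,0,0],[0,0,0]]
  ]
}}

```text
clock: 12.08
eef_pos: [447.1, -66.9, 19.3]
tcp_rot: [3.139, -0.003, -2.953]
contact_force: [-0.7, -0.1, -0.6]
opening: 0.494
```

```bash
python3 - <<'E'
from go import *
s=sense();print(s["contact_force"],s["opening"]*85.4)
plan([((448,-67.5,5),rot(0,.19),10)])
im=grab_frame("wrist");cv2.imwrite("pics/w5.png",im[100:384,120:420])
for b in trace("wrist","chipped_corner")[:4]:
    m=b["mask"].astype(np.uint8);c=max(cv2.findContours(m,0,2)[0],key=cv2.contourArea)
    w=np.array([atz("wrist",u[0],7)[:2] for u in c],np.float32);print(round(b["conf"],2),c.reshape(-1,2).mean(0).round(),cv2.minAreaRect(w))
E
```

```text
[-0.72589126 -0.13941078 -0.62837027] 42.15930222852706
to [448.  -67.5   5. ] [ 3.142  0.    -2.952] n 2 row [-0.4, -0.4, 7.2] [0.06, -0.09, -0.03]
0.92 [ 55. 254.] ((491.7327575683594, -195.80221557617188), (31.783353805541992, 53.09686279296875), 27.300304412841797)
0.58 [250. 244.] ((453.76513671875, -66.74629974365234), (47.13103485107422, 29.080364227294922), 12.226675987243652)
```

Request:
{"name": "servo_tool", "arguments": {
  "rows": [
    [42,[-1.4,-0.4,7.5],[0,0,0]],
    [42,[-1,0,6.5],[0,0,0]],
    [42,[0,0,0],[0,0,0]],
    [20,[0,0,0],[0,0,0]],
    [20,[0,0,0],[0,0,0]],
    [20,[0,0,0],[0,0,0]],
    [20,[0,0,0],[0,0,0]]
  ],
  "force": 40
}}

```text
clock: 13.05
eef_pos: [450.8, -66.7, 6.9]
tcp_rot: [3.14, -0.0, -2.952]
contact_force: [-1.5, 0.6, 6.7]
opening: 0.298
```

Request:
{"name": "servo_tool", "arguments": {
  "rows": [
    [20,[0,0,0],[0,0,0]],
    [20,[0,0,-15],[0,0,0]],
    [20,[0,0,-30],[0,0,0]],
    [20,[0,0,-45],[0,0,0]],
    [20,[0,0,-45],[0,0,0]]
  ]
}}

```text
clock: 13.68
eef_pos: [450.7, -66.8, 143.7]
tcp_rot: [3.141, 0.0, -2.952]
contact_force: [0.6, -0.2, 0.1]
opening: 0.302
```

```bash
python3 - <<'E'
from go import *
s=sense();print(s["contact_force"],s["opening"]*85.4)
plan(drop(-47))
im=grab_frame("wrist")
c=np.vstack([im[100:384,120:420],cv2.resize(grab_frame("side")[110:260,180:380],(300,225))]);cv2.imwrite("pics/w5.png",c)
E
```

```text
[ 0.61098447 -0.21953853  0.11905971] 25.75228482457937
to [580.1 -50.6 175. ] [ 3.142  0.524 -2.952] n 3 row [-45.0, -2.8, -2.8] [0.01, -10.0, -0.01]
to [653.7 -36.4  87. ] [ 3.142  0.524 -2.952] n 5 row [-4.2, -0.0, 22.7] [0.0, 0.0, 0.0]
```

View pics/w5.png

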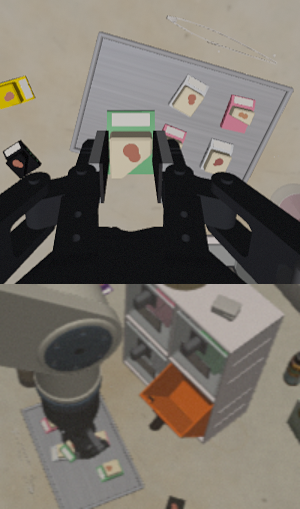

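The chipped green block is held square between the pads, and the bin is still fully open. Next, the bin.

Request:
{"name": "servo_tool", "arguments": {
  "rows": [
    [20,[-45,-2.8,-2.8],[0,-10,0]],
    [20,[-45,-2.8,-2.8],[0,-10,0]],
    [20,[-45,-2.8,-2.8],[0,-10,0]],
    [20,[0,0,0],[0,0,0]]
  ]
}}

```text
clock: 14.28
eef_pos: [576.6, -49.9, 171.2]
tcp_rot: [3.136, 0.51, -2.954]
contact_force: [-0.0, 0.4, 0.2]
opening: 0.301
```

Request:
{"name": "servo_tool", "arguments": {
  "rows": [
    [20,[-4.2,0,22.7],[0,0,0]],
    [20,[-4.2,0,22.7],[0,0,0]],
    [20,[-4.2,0,22.7],[0,0,0]],
    [20,[-4.2,0,22.7],[0,0,0]],
    [20,[0,0,0],[0,0,0]]
  ]
}}

```text
clock: 14.9
eef_pos: [634.2, -37.5, 98.5]
tcp_rot: [3.135, 0.506, -2.951]
contact_force: [0.1, 0.2, -1.0]
opening: 0.302
```

```bash
python3 - <<'E'
from go import *
s=sense();print(s["qpos"].round(2),s["contact_force"],s["opening"]*85.4)
plan(drop(-47)[1:])
E
```

```text
[-0.15  0.38  2.08  0.72  0.26 -2.57] [ 0.11427536  0.15851659 -0.97800942] 25.799613619466744
to [653.7 -36.4  87. ] [ 3.142  0.524 -2.952] n 1 row [-11.4, -2.8, 19.5] [0.37, -1.03, 0.01]
```

Request:
{"name": "servo_tool", "arguments": {
  "rows": [
    [20,[-8.5,-1.5,6],[0,-0.5,0]],
    [20,[-5,-1.5,12.5],[0,-0.5,0]],
    [20,[0,0,0],[0,0,0]],
    [40,[0,0,0],[0,0,0]],
    [40,[0,0,0],[0,0,0]],
    [40,[0,0,0],[0,0,0]]
  ]
}}

```text
clock: 15.65
eef_pos: [656.1, -37.3, 91.2]
tcp_rot: [3.137, 0.528, -2.952]
contact_force: [-0.1, -0.3, -0.0]
opening: 0.466
```

Request:
{"name": "servo_tool", "arguments": {
  "rows": [
    [40,[0,0,-20],[0,0,0]],
    [40,[0,0,-40],[0,0,0]],
    [42,[0,0,-45],[0,0,0]]
  ]
}}

```text
clock: 16.02
eef_pos: [603.3, -47.8, 181.9]
tcp_rot: [3.137, 0.526, -2.952]
contact_force: [-0.3, -0.2, 1.0]
opening: 0.491
```

```bash
python3 - <<'E'
from go import *
s=sense();print(s["qpos"].round(2),s["contact_force"],s["opening"]*85.4)
b=(465,60);r=rot(0,-0.03);A=[((*b,100),r),((*b,20),r,25)]
plan(A);chk(A,s["qpos"])
a=grab_frame("wrist");c=grab_frame("side")[110:260,180:380]
cv2.imwrite("pics/w6.png",np.vstack([a,cv2.resize(c,(288,216),interpolation=cv2.INTER_CUBIC) if 0 else np.pad(cv2.resize(c,(288,216)),((0,0),(0,224),(0,0)))]))
E
```

```text
[-0.19  0.2   2.1   0.51  0.4  -2.38] [-0.25282116 -0.15503444  0.98027016] 41.93827762383733
to [465.  60. 100.] [3.142 0.    3.112] n 4 row [37.0, 30.2, 9.6] [0.89, 7.5, 3.09]
to [465.  60.  20.] [3.142 0.    3.112] n 4 row [-0.0, -0.0, 20.0] [0.0, 0.0, 0.0]
[ 0.13  0.3   2.07  0.    0.78 -1.41] 0.0
[ 0.13  0.44  2.1   0.    0.59 -1.41] 0.0
```

View pics/w6.png

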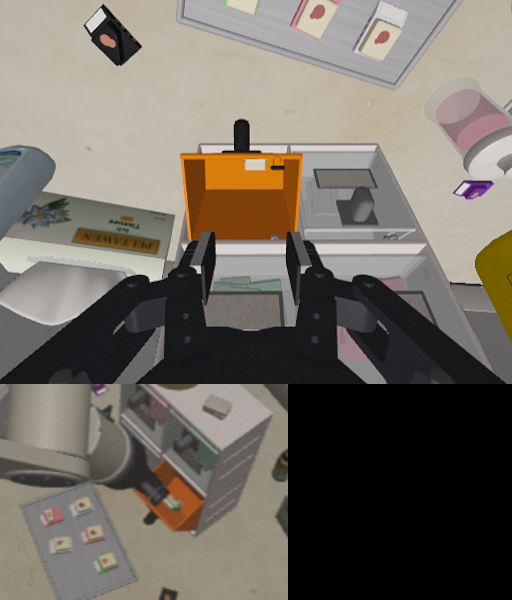

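The green block is in the bin: its label shows at (255,163) in the wrist view, and the block at (172,503) in the side inset. Now the pink broken_end.

Request:
{"name": "servo_tool", "arguments": {
  "rows": [
    [42,[37,30.2,9.6],[0.9,7.5,3.1]],
    [42,[37,30.2,9.6],[0.9,7.5,3.1]],
    [42,[37,30.2,9.6],[0.9,7.5,3.1]],
    [42,[37,30.2,9.6],[0.9,7.5,3.1]],
    [42,[0,0,25],[0,0,0]],
    [42,[0,0,25],[0,0,0]],
    [42,[0,0,10],[0,0,0]],
    [42,[0,0,0],[0,0,0]]
  ]
}}

```text
clock: 17.12
eef_pos: [480.1, 53.2, 43.9]
tcp_rot: [3.129, 0.043, 3.133]
contact_force: [-0.4, -0.8, 0.6]
opening: 0.494
```

```bash
python3 - <<'E'
from go import *
s=sense();print(s["contact_force"],s["opening"]*85.4)
plan([((466,60,18),rot(0,-.03)),((466,60,5),rot(0,-.03),7)])
im=grab_frame("wrist")
for b in trace("wrist","broken_end")[:4]:
    m=b["mask"].astype(np.uint8);c=max(cv2.findContours(m,0,2)[0],key=cv2.contourArea)
    w=np.array([atz("wrist",u[0],7)[:2] for u in c],np.float32);print(round(b["conf"],2),c.reshape(-1,2).mean(0).round(),cv2.minAreaRect(w))
E
```

```text
[-0.40949649 -0.81945317  0.632812  ] 42.1611827356826
to [466.  60.  18.] [3.142 0.    3.112] n 1 row [15.3, 6.4, 25.4] [0.73, 2.47, 1.23]
to [466.  60.   5.] [3.142 0.    3.112] n 2 row [-0.0, -0.0, 6.5] [0.0, 0.0, 0.0]
0.83 [255. 196.] ((466.8360595703125, 60.66033935546875), (28.879669189453125, 42.076744079589844), 89.14842987060547)
0.5 [169. 254.] ((517.3989868164062, -9.858768463134766), (27.138656616210938, 45.19102478027344), 76.26642608642578)
0.3 [173. 183.] ((456.9102478027344, -1.493661880493164), (29.357887268066406, 44.64240264892578), 70.23627471923828)
0.28 [147.  78.] ((385.5779113769531, -2.235565185546875), (86.03280639648438, 13.368603706359863), 73.53849029541016)
```

Request:
{"name": "servo_tool", "arguments": {
  "rows": [
    [42,[14.3,6.8,2],[0.7,2.5,1.2]],
    [42,[0,0,15],[0,0,0]],
    [42,[0,0,12],[0,0,0]],
    [42,[0,0,8],[0,0,0]],
    [42,[0,0,0],[0,0,0]]
  ]
}}

```text
clock: 17.85
eef_pos: [466.0, 60.0, 6.1]
tcp_rot: [3.141, -0.0, 3.112]
contact_force: [-0.5, -0.3, -0.8]
opening: 0.495
```

```bash
python3 - <<'E'
from go import *
s=sense();print(s["contact_force"],s["opening"]*85.4)
plan([((466,60.3,5.5),rot(0,-.03))])
E
```

```text
[-0.48142965 -0.28482842 -0.75559687] 42.24396755157299
to [466.   60.3   5.5] [3.142 0.    3.112] n 1 row [-0.0, 0.3, 0.6] [0.02, -0.02, 0.02]
```

Request:
{"name": "servo_tool", "arguments": {
  "rows": [
    [20,[0,0,0],[0,0,0]],
    [20,[0,0,0],[0,0,0]],
    [20,[0,0,0],[0,0,0]],
    [20,[0,0,0],[0,0,0]],
    [20,[0,0,-15],[0,0,0]],
    [20,[0,0,-30],[0,0,0]],
    [20,[0,0,-45],[0,0,0]],
    [20,[0,0,-45],[0,0,0]]
  ]
}}

```text
clock: 18.85
eef_pos: [466.0, 60.1, 144.1]
tcp_rot: [3.141, 0.001, 3.112]
contact_force: [0.0, 0.9, -0.4]
opening: 0.298
```

```bash
python3 - <<'E'
from go import *
s=sense();print(s["contact_force"],s["opening"]*85.4)
plan(drop(-62));chk(drop(-62),s["qpos"])
E
```

```text
[ 0.04239929  0.87431491 -0.42251232] 25.44551822985386
to [582.9 -65.3 175. ] [ 3.142  0.524 -2.952] n 4 row [-28.9, -32.8, -2.5] [-0.82, -7.45, -3.07]
to [656.6 -51.2  87. ] [ 3.142  0.524 -2.952] n 5 row [-4.2, -0.0, 22.7] [0.0, 0.0, 0.0]
[-0.23  0.19  2.14  0.57  0.39 -2.48] 0.0
[-0.17  0.43  2.05  0.82  0.24 -2.69] 0.0
```

Request:
{"name": "servo_tool", "arguments": {
  "rows": [
    [20,[-28.9,-32.8,-2.5],[-0.8,-7.45,-3.1]],
    [20,[-28.9,-32.8,-2.5],[-0.8,-7.45,-3.1]],
    [20,[-28.9,-32.8,-2.5],[-0.8,-7.45,-3.1]],
    [20,[-28.9,-32.8,-2.5],[-0.8,-7.45,-3.1]],
    [20,[0,0,0],[0,0,0]]
  ]
}}

```text
clock: 19.48
eef_pos: [570.9, -50.7, 167.6]
tcp_rot: [3.125, 0.469, -2.977]
contact_force: [0.7, -0.1, -0.1]
opening: 0.302
```

```bash
python3 - <<'E'
from go import *
plan(drop(-62)[1:])
E
```

```text
to [656.6 -51.2  87. ] [ 3.142  0.524 -2.952] n 5 row [-7.3, -3.3, 22.1] [0.06, -0.62, -0.26]
```

Request:
{"name": "servo_tool", "arguments": {
  "rows": [
    [20,[-11,-3.3,20],[0,-0.6,-0.3]],
    [20,[-11,-3.3,20],[0,-0.6,-0.3]],
    [20,[-11,-3.3,20],[0,-0.6,-0.3]],
    [20,[-8,-3.3,20],[0,-0.6,-0.3]],
    [20,[0,0,0],[0,0,0]]
  ]
}}

```text
clock: 20.1
eef_pos: [645.1, -47.1, 113.9]
tcp_rot: [3.133, 0.508, -2.952]
contact_force: [-0.9, 0.1, 0.1]
opening: 0.297
```

```bash
python3 - <<'E'
from go import *
s=sense();print(s["contact_force"],s["opening"]*85.4)
plan(drop(-62)[1:])
E
```

```text
[-0.93992103  0.11070762  0.14549802] 25.359015613712437
to [656.6 -51.2  87. ] [ 3.142  0.524 -2.952] n 2 row [2.0, -3.2, 14.3] [0.23, -0.45, -0.01]
```

Request:
{"name": "servo_tool", "arguments": {
  "rows": [
    [20,[0,-3.2,13],[0,-0.5,0]],
    [20,[2,-3.2,12],[0,-0.4,0]],
    [20,[0,0,0],[0,0,0]],
    [40,[0,0,0],[0,0,0]],
    [40,[0,0,0],[0,0,0]],
    [40,[0,0,0],[0,0,0]]
  ]
}}

```text
clock: 20.85
eef_pos: [657.1, -52.6, 92.5]
tcp_rot: [3.136, 0.527, -2.951]
contact_force: [0.8, 0.0, 0.7]
opening: 0.467
```

Request:
{"name": "servo_tool", "arguments": {
  "rows": [
    [40,[0,0,-20],[0,0,0]],
    [40,[0,0,-40],[0,0,0]],
    [20,[0,0,-45],[0,0,0]]
  ]
}}

```text
clock: 21.22
eef_pos: [604.4, -63.4, 183.2]
tcp_rot: [3.136, 0.525, -2.951]
contact_force: [0.3, 0.2, 0.3]
opening: 0.267
```

```bash
python3 - <<'E'
from go import *
s=sense();print(s["qpos"].round(2),s["contact_force"],s["opening"]*85.4)
a=grab_frame("wrist");c=grab_frame("side")[110:260,180:380]
cv2.imwrite("pics/w7.png",np.vstack([np.pad(cv2.resize(a[110:270,150:350],(400,320)),((0,0),(0,0),(0,0))),cv2.resize(c,(400,280),interpolation=cv2.INTER_CUBIC)]))
E
```

```text
[-0.22  0.2   2.09  0.54  0.42 -2.43] [0.33240175 0.17164936 0.33070545] 22.803288752146617
```

View pics/w7.png

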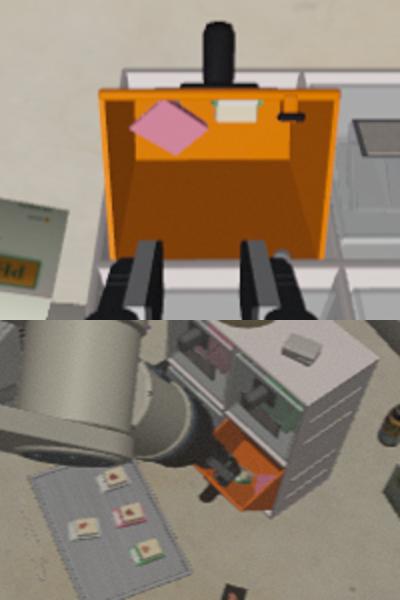

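Both blocks are in the bin: the underside of the pink cassette at (168,128) and the green block's label at (237,110). The four sound blocks are still on the tray. To shut the bin, I'll grip the pull again and run the arc backwards.

```bash
python3 - <<'E'
from go import *
p,r=grip(.7,25,9);z=r.as_matrix()[:,2]
A=[(p-z*60,r),(p,r,15)];plan(A)
segs=[]
for i in range(8,-2,-1):
    t=.7*i/8;segs.append((*grip(t,30-5*t/.7,9),45))
plan(segs[1:],segs[0][:2]);chk(A+segs,sense()["qpos"])
E
```

```text
to [588.8 -57.1 113.3] [ 3.142  0.436 -2.952] n 2 row [24.5, 5.0, 28.5] [0.1, 2.7, 0.04]
to [613.7 -52.3  58.9] [ 3.142  0.436 -2.952] n 5 row [0.0, 0.0, 12.0] [0.0, 0.0, 0.0]
to [617.6 -51.5  65.9] [ 3.142  0.447 -2.952] n 1 row [-6.6, 0.0, -4.7] [0.0, -0.62, -0.0]
to [622.1 -50.7  72.6] [ 3.142  0.458 -2.952] n 1 row [-7.0, -0.0, -4.0] [-0.0, -0.63, -0.0]
to [627.1 -49.7  78.8] [ 3.142  0.469 -2.952] n 1 row [-7.4, -0.0, -3.3] [0.0, -0.63, 0.0]
to [632.7 -48.6  84.6] [ 3.142  0.48  -2.952] n 1 row [-7.7, -0.0, -2.6] [0.0, -0.62, 0.0]
to [638.7 -47.5  89.8] [ 3.142  0.491 -2.952] n 1 row [-7.9, -0.0, -1.8] [0.0, -0.62, 0.0]
to [645.2 -46.2  94.6] [ 3.142  0.502 -2.952] n 1 row [-8.0, 0.0, -1.1] [0.0, -0.63, -0.0]
to [652.  -44.9  98.7] [ 3.142  0.513 -2.952] n 1 row [-8.1, 0.0, -0.3] [-0.0, -0.62, 0.0]
to [659.2 -43.5 102.2] [ 3.142  0.524 -2.952] n 1 row [-8.1, -0.0, 0.5] [0.0, -0.63, 0.0]
to [666.6 -42.1 105.1] [ 3.142  0.535 -2.952] n 1 row [-8.0, -0.0, 1.3] [0.0, -0.63, -0.0]
[-0.19  0.31  2.11  0.48  0.35 -2.37] 0.0
[-0.17  0.44  2.09  0.64  0.25 -2.52] 0.0
[-0.17  0.44  2.09  0.64  0.25 -2.52] 0.0
[-0.17  0.43  2.08  0.64  0.26 -2.53] 0.0
[-0.17  0.42  2.08  0.65  0.26 -2.53] 0.0
[-0.17  0.41  2.08  0.66  0.26 -2.53] 0.0
[-0.17  0.41  2.07  0.66  0.26 -2.54] 0.0
[-0.16  0.41  2.06  0.67  0.26 -2.54] 0.0
[-0.16  0.4   2.05  0.68  0.26 -2.55] 0.0
[-0.16  0.4   2.05  0.7   0.26 -2.56] 0.0
[-0.16  0.41  2.04  0.71  0.26 -2.57] 0.0
[-0.15  0.41  2.03  0.73  0.26 -2.58] 0.0
```

Request:
{"name": "servo_tool", "arguments": {
  "rows": [
    [45,[24.5,5,28.5],[0,2.7,0]],
    [45,[24.5,5,28.5],[0,2.7,0]],
    [45,[0,0,0],[0,0,0]],
    [45,[0,0,19],[0,0,0]],
    [45,[0,0,19],[0,0,0]],
    [45,[0,0,18],[0,0,0]],
    [45,[0,0,0],[0,0,0]]
  ]
}}

```text
clock: 22.2
eef_pos: [611.6, -51.4, 58.4]
tcp_rot: [3.136, 0.432, -2.951]
contact_force: [-0.2, 0.2, -0.7]
opening: 0.525
```

```bash
python3 - <<'E'
from go import *
s=sense();print(s["contact_force"],s["opening"]*85.4)
p,r=grip(.7,25,9);plan([(p+[0,0,3],r)])
E
```

```text
[-0.1582727   0.17392078 -0.70841131] 44.8556590492492
to [613.7 -52.3  61.9] [ 3.142  0.436 -2.952] n 1 row [-3.1, -1.3, -2.4] [0.35, -0.24, 0.04]
```

Request:
{"name": "servo_tool", "arguments": {
  "rows": [
    [45,[-3,-1.3,-2.4],[0,0,0]],
    [8,[0,0,0],[0,0,0]],
    [8,[0,0,0],[0,0,0]],
    [8,[0,0,0],[0,0,0]],
    [8,[0,0,0],[0,0,0]],
    [8,[0,0,0],[0,0,0]]
  ],
  "force": 50
}}

```text
clock: 22.95
eef_pos: [613.4, -53.2, 62.7]
tcp_rot: [3.138, 0.433, -2.951]
contact_force: [-5.1, -5.4, 6.0]
opening: 0.15
```

Request:
{"name": "servo_tool", "arguments": {
  "rows": [
    [8,[-6.6,0,-4.7],[0,-0.6,0]],
    [8,[-7,0,-4],[0,-0.6,0]],
    [8,[-7.4,0,-3.3],[0,-0.6,0]],
    [8,[-7.7,0,-2.6],[0,-0.6,0]],
    [8,[-7.9,0,-1.8],[0,-0.6,0]],
    [8,[-8,0,-1.1],[0,-0.6,0]]
  ]
}}

```text
clock: 23.7
eef_pos: [643.4, -47.3, 95.7]
tcp_rot: [3.137, 0.492, -2.951]
contact_force: [2.8, -9.7, -16.6]
opening: 0.151
```

```bash
python3 - <<'E'
from go import *
s=sense();print(s["contact_force"],s["opening"]*85.4)
E
```

```text
[  2.84986426  -9.70870003 -16.60297391] 12.923645143759497
```

Request:
{"name": "servo_tool", "arguments": {
  "rows": [
    [8,[-8.1,0,-0.3],[0,-0.6,0]],
    [8,[-8.1,0,0.5],[0,-0.6,0]],
    [8,[-3,0,0.5],[0,0,0]],
    [8,[0,0,0],[0,0,0]],
    [8,[0,0,0],[0,0,0]]
  ]
}}

```text
clock: 24.32
eef_pos: [660.2, -44.2, 104.3]
tcp_rot: [3.136, 0.513, -2.952]
contact_force: [2.5, -8.4, -14.1]
opening: 0.153
```

```bash
python3 - <<'E'
from go import *
s=sense();print(s["contact_force"],s["opening"]*85.4)
E
```

```text
[  2.48054388  -8.4418115  -14.08188165] 13.025137599172092
```

Request:
{"name": "servo_tool", "arguments": {
  "rows": [
    [8,[-4,0,1],[0,0,0]],
    [8,[-3,0,1],[0,0,0]],
    [8,[0,0,0],[0,0,0]]
  ]
}}

```text
clock: 24.7
eef_pos: [663.0, -43.4, 105.0]
tcp_rot: [3.135, 0.508, -2.952]
contact_force: [-28.9, -20.7, 9.1]
opening: 0.15
```

Request:
{"name": "servo_tool", "arguments": {
  "rows": [
    [45,[0,0,0],[0,0,0]],
    [45,[0,0,0],[0,0,0]],
    [45,[0,0,0],[0,0,0]],
    [45,[0,0,-25],[0,0,0]],
    [45,[0,0,-45],[0,0,0]],
    [45,[5,0,-50],[0,0,0]],
    [45,[0,0,0],[0,0,0]]
  ]
}}

```text
clock: 25.58
eef_pos: [606.6, -55.0, 213.5]
tcp_rot: [3.139, 0.521, -2.95]
contact_force: [0.6, -0.6, -0.6]
opening: 0.524
```

```bash
python3 - <<'E'
from go import *
s=sense();print(s["contact_force"],s["eef_pos"],s["opening"]*85.4)
a=grab_frame("wrist");c=grab_frame("side")[100:270,180:380]
cv2.imwrite("pics/w8.png",np.vstack([a[90:270,120:400],cv2.resize(c,(280,238),interpolation=cv2.INTER_CUBIC)]).repeat(1,0))
t=grab_frame("top")
for n in ["top","side"]:
    for k in ["block_a","broken_end","chipped_corner"]:
        for b in boxes_of(n,k):
            print(n,k,round(b["conf"],2),toworld(n,b["centre"]).round())
print(proj("wrist",uw([[.5,-62,128],[.5,-48,128],[-29.5,-55,98]])).round(1)-[120,90])
E
```

```text
[ 0.61580704 -0.58391583 -0.60789932] [606.60112962 -55.01145139 213.4786111 ] 44.75871286543647
top block_a 0.64 [666. -38.  98.]
top block_a 0.47 [474. 167.  25.]
top block_a 0.4 [453.   3.  18.]
top broken_end 0.4 [687. 301.   9.]
top chipped_corner 0.74 [491.  49.   1.]
side block_a 0.54 [526.  44.  21.]
side block_a 0.52 [520. -15.  19.]
side block_a 0.48 [508. -71.  15.]
side block_a 0.43 [453.  -4.  19.]
side broken_end 0.61 [697. 288.   7.]
side chipped_corner 0.65 [ 490. -195.    8.]
side chipped_corner 0.57 [482. -21.   3.]
side chipped_corner 0.48 [ 572. -175.    9.]
[[123.  120. ]
 [137.  120. ]
 [129.9  77.7]]
```

View pics/w8.png

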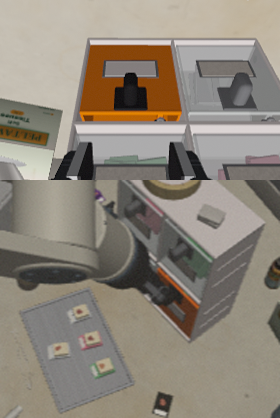

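The four sound blocks are where they were and the bin looks shut. The push met a firm 29 N stop. The wall's top edge looks a few px off my prediction, so I'll compare it with the first (shut) view.

```bash
python3 - <<'E'
from go import *
a=grab_frame("wrist");cv2.imwrite("pics/w9_raw.png",a);o=cv2.imread("pics/w1_raw.png")
for n,im,us in (("w1",o,228),("now",a,0)):
    if not us: us=int(proj("wrist",uw([[0.5,-80,110]]))[0,0])
    col=im[:,us-2:us+3].mean(1);print(n,us)
    rows=range(115,225);g=col.astype(int)
    prev=None
    for y in rows:
        if prev is None or abs(g[y]-prev).max()>12: print(y,g[y].tolist(),end=' ')
        prev=g[y]
    print()
print(proj("wrist",uw([[0,-80,0],[0.5,-80,128],[-11,-80,127],[0,-80,142]])).round(1))
E
```

```text
w1 228
115 [171, 185, 192] 127 [155, 167, 175] 128 [131, 135, 141] 129 [161, 161, 168] 130 [200, 201, 208] 134 [173, 177, 193] 135 [45, 87, 145] 136 [3, 65, 135] 149 [39, 66, 116] 150 [64, 69, 80] 151 [86, 88, 96] 164 [125, 123, 124] 166 [79, 88, 126] 167 [1, 67, 138] 197 [6, 96, 181] 198 [2, 122, 216] 200 [2, 111, 201] 201 [6, 99, 184] 205 [50, 102, 170] 206 [110, 117, 139] 207 [130, 129, 133] 208 [143, 144, 150] 209 [190, 191, 199] 210 [210, 211, 218] 216 [186, 188, 193] 217 [143, 144, 146] 219 [170, 170, 170] 
now 226
115 [171, 185, 193] 131 [148, 158, 165] 132 [123, 123, 128] 133 [185, 186, 193] 134 [212, 213, 220] 137 [199, 203, 212] 138 [134, 145, 172] 139 [0, 60, 131] 153 [42, 66, 111] 154 [61, 61, 67] 155 [103, 102, 105] 156 [120, 120, 125] 168 [111, 111, 118] 171 [78, 89, 119] 172 [24, 73, 135] 173 [4, 67, 136] 205 [6, 81, 157] 206 [10, 109, 198] 207 [5, 125, 218] 209 [0, 114, 205] 210 [5, 95, 179] 215 [47, 99, 168] 216 [108, 115, 137] 217 [128, 127, 130] 219 [168, 169, 176] 220 [200, 201, 208] 
[[230.8 133.7]
 [225.2 209.8]
 [224.5 201.7]
 [224.3 220.9]]
```

The wall edge stands at 0.871 of the base-to-board height, against 0.879 when first shut. That is under 1 px of change, where riding on the catch would show about 8 px, so the bin is shut. Handing in.

```bash
python3 -c "
from rig import *
print(sense()['clock'],sense()['contact_force']);print(sign_off())"
```

```text
26.075 [-0.42531177 -0.39028355  0.39720161]
the job is handed in; nothing more can be done
None
```

I tipped the orange bin fully open and put both damaged blocks in it: the green chipped_corner and the pink broken_end. I then pushed it shut and handed in at 26 s, with the arm clear and touching nothing.

- **Blocks in the bin:** after the second drop the wrist camera showed both inside, lying against the front wall.
- **Bin shut:** the final push met a firm stop, with a reaction of about 29 N. The bin's front edge sits within 1 px of where it was in the first shut view; standing on the catch would show about 8 px. I could not read the tilt directly.
- **Sound blocks:** the side camera found all four at their starting places to within about 7 mm, close to the networks' error. The top camera found only one of them, because the arm blocks its view.
- **Other things on the bench:** I saw nothing disturbed, but I did not measure each one again at the end.
- **What went wrong:** on the first pull the last wrist joint hit its range limit and the fingers slipped off the tab. The bin stayed shut, and I repeated the pull at a lean of about 30°.
- **Disagreement:** the bin unit's position from the fixed cameras was about 5 mm off, so I corrected it from the wrist view.

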